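Select the green filter and hold the photometer shutter open

ROBOT

A 6-joint arm with a two-finger parallel gripper is mounted at the origin on the work surface. World frame = base frame: x ahead of the robot, y to its left, z up, the work surface at z = 0. Lengths are in m, angles in rad, forces in N, time in s.
With the tool pointing down it reaches from about 0.25 to 0.725 m from the base axis. Payload 4 kg.
Tool frame: the origin (TCP) lies midway between the tips of the shut fingers; the grasp point (between the pads) lies 19 mm behind it; x points along the fingers, y is the direction in which the jaws open and shut, and the axes are right-handed (so a half turn about x gives the same grasp; the last joint's range is limited). The gripper opens to 85 mm and grips with 20 to 120 N. Pads are 22 mm wide; open, the fingers measure 114 mm over their backs; the gripper's body (76 mm by 85 mm) begins 54 mm behind the grasp point. The pads swing forward as they close: fully open they stand 13 mm farther back than shut.
Start: joints at [1.129, 0.241, 0.005, 1.335, 0, 1.571], TCP at [0.214, 0.452, 0.231] pointing down, gripper open.
Joint ranges: [-2.72, 2.72], [-1.05, 1.87], [-1.09, 1.28], [-1.99, 2.15], [-1.42, 1.44], [-3.14, 3.14]. Speed limits (rad/s): [2.79, 2.79, 3.14, 3.14, 3.14, 3.14].

INTERFACE

Orientations are given as a unit quaternion [x, y, z, w].
In Python, from workcell import * gives the robot as it stands.
- The arm moves only by the tool play_rows, never from a script. Its argument "plan" is a list of rows, each a list of 7 numbers: the shift along the tool's x, y, z in mm, then the turn, a rotation vector about the tool's x, y, z in rad, then the closure, from -1 (fully open) to 1 (shut). In form: [[x, y, z, rx, ry, rz, grip], ...]. A call has 1 to 20 rows; each row shifts and turns the commanded pose from where the row before left it, along the tool's axes as they then stand; what a row does not reach is not made up. A row lasts 1/12 s, in which the tool goes at most 41.7 mm and 7.16 degrees, less where a joint would pass 70% of its speed; a pose out of reach is approached as far as the arm can. A call with a gripper value outside its range is refused whole. The fingers move at their own pace and stop on an object; the grip force is fixed at half the most. Time passes only in rows, so rows that do not move let the fingers close. It gives the time, the measured TCP pose, the force and the opening at its end, in the units of the state.
- get_obs(): the state, without advancing time (a new reading comes with each control period).
- camera(name): name is "side" or "top"; returns a dict with "frame" (420x560x3 uint8, red, green, blue), "depth" (420x560 float32, m along the optical axis (not along the pixel's ray), 0 where there is no reading), "fx", "fy", "cx", "cy" (pixels), "camera_from_world" (4x4, takes a point from world to camera coordinates). Camera axes: x right, y up, looking along -z (the intrinsics and any distortion apply to the point x, -y, -z); pixel columns grow to the right and rows downward; lengths in m; the calibration is good to about 2 mm. A picture is of the moment at which its call begins.
- job_done(): hands the job in, once; it reports no verdict.
Trained networks look in a picture, given as the dict that the camera call returned (one of the last four; its "shot" number tells which), for a name from the list of things; names that differ only in an ending like _2 or _b are one class to them, and where a whole thing is asked for, a point or a joint stands for the part that bears it (a point fixed in the world has none). Each returns a list of dicts, best first, with "confidence" (0 to 1); they miss things now and then, are a little off and sometimes report something else, mostly with a low value. They report only what shows in the picture. A call takes as long as a camera call.
- search_frame(thing, picture): "centre" ([x, y, z] in m, in world coordinates, good to about 4 mm: the middle of the surface that is visible of it).
- pinpoint(thing, picture): "centre" ([x, y, z] in m, in world coordinates, good to about 4 mm: a listed point, or the origin of a listed thing).
The state is a dict: "clock": time; "joint_pos": joint angles; "joint_vel": joint speeds; "tau": joint torques, N m; "eef_pos": TCP position; "tool_rot": TCP orientation; "ft_force": force on the tool from outside, world axes, zero at the start; "ft_torque": the same for the moment, N m; "grip_width": finger opening in m.
Only numpy, scipy, OpenCV 4.12 (cv2) and the standard library are available. Lean on these libraries where they do the work, as an engineer would, in place of code of your own. Each camera call takes 0.05 s, during which the arm holds its last target. There are 200 camera calls.

TASK

Get the photometer ready for a reading: first swing the filter lever from its park notch into the notch opposite the green tag and let go of it so that it sits there by itself. Then pull the spring-return shutter handle out towards you until its red pointer stands over the orange band, and keep it there: finish while still holding the handle at the mark with the gripper, since it flies shut when released. Do not shift or tip the vial, glassware and boxes standing around.

Things in the scene. Friction and masses are not known exactly. Their poses are not given: they have to be found in the camera images.
- photometer: Cream bench photometer, fixed, 260 (x) x 420 (y) x 140 mm high; origin at the centre of its underside, z up, its front (-x) faces the robot. Front part is a deck 70 mm high (x from -130 to +50 mm); behind it a housing 140 mm high (x from +50 to +130). On the deck: the filter lever (pivot axis along x through (-45, 110, 80) mm) and the shutter slide (handle at y = -90 mm).
- lever_knob (a point): Centre of the yellow ball knob (26 mm diameter) on the filter lever: steel stem 9 mm thick, 90 mm from pivot to ball centre. The lever swings sideways (in the photometer's y-z plane) in front of an aluminium quadrant plate of radius 52 mm, 10 mm behind the stem; from above the knob can be pinched along x. A dark block 26 x 30 mm, 18 mm high above the deck, surrounds the pivot.
- lever (a joint): Filter lever angle (rad). 0 = park, leaning 0.6 rad to the photometer's +y; grows as the knob swings to -y; 0.6 is upright. Range -0.04 to 1.24. Notches (dark slots in the quadrant's rim) at 0 (park, start), 0.4, 0.8 and 1.2. Stiff in its pivot: moving it takes about 1.5 N at the knob, and it stays where it is left; it does not snap in, so bring it to the middle of the notch.
- tag_green: Green square tag, 22 x 22 x 5 mm, fixed flat on the deck; origin at the centre of its underside, axes parallel to the photometer's. The three tags lie in a row along y, 48 mm in front (-x) of the lever, one opposite each of the three working notches (0.4, 0.8, 1.2; in the photometer's frame at y about 128, 92, 59 mm), in any order; the lever is in a tag's notch when the knob has the same y (photometer's frame) as the tag. Park has no tag.
- tag_blue: Blue square tag, 22 x 22 x 5 mm, fixed flat on the deck; origin at the centre of its underside, axes parallel to the photometer's. The three tags lie in a row along y, 48 mm in front (-x) of the lever, one opposite each of the three working notches (0.4, 0.8, 1.2; in the photometer's frame at y about 128, 92, 59 mm), in any order; the lever is in a tag's notch when the knob has the same y (photometer's frame) as the tag. Park has no tag.
- tag_white: White square tag, 22 x 22 x 5 mm, fixed flat on the deck; origin at the centre of its underside, axes parallel to the photometer's. The three tags lie in a row along y, 48 mm in front (-x) of the lever, one opposite each of the three working notches (0.4, 0.8, 1.2; in the photometer's frame at y about 128, 92, 59 mm), in any order; the lever is in a tag's notch when the knob has the same y (photometer's frame) as the tag. Park has no tag.
- mark: Orange band 12 mm wide (x) x 30 x 4 mm, fixed on the white scale strip beside the shutter slide; origin at the centre of its underside, axes parallel to the photometer's.
- shutter_grip (a point): Point to grip on the shutter handle: upright black paddle 18 mm (x) x 28 mm (y), from 8 to 60 mm above the deck; the point is on its centre line, 45 mm above the deck (15 mm under its top). At rest the paddle's centre is 70 mm in front of the housing. A steel rod 12 mm thick, 16 mm above the deck, runs from it back into the housing.
- shutter_pointer (a point): Tip region of the red pointer (3 mm wide) that stands out to +y from the foot of the shutter handle and passes 5 mm above the orange band: same x as the handle's centre, 45 mm to its +y, 10 mm above the deck.
- shutter (a joint): Shutter slide travel (m): 0 = shut, grows as the handle is pulled straight out to the photometer's -x (towards the robot); end stop 0.095. A spring pulls it back: about 3.6 N when shut plus 0.45 N per 10 mm; it flies shut when let go. The band lies 0.040 to 0.075 from shut.
- vial: Bystander: small amber vial, white cap, 20 mm across, 44 mm high, standing loose on the photometer's deck near (-95, 5) mm (photometer's frame); origin at the centre of its underside.
- wash_bottle: Bystander: white wash bottle with red cap, 64 mm across, 160 mm high, loose on the bench; origin at the centre of its underside.
- flask: Bystander: stoppered clear conical flask, 84 mm across the foot, 136 mm high, loose on the bench; origin at the centre of its underside.
- beaker: Bystander: clear beaker, 70 mm across, 90 mm high, loose on the bench; origin at the centre of its underside.
- reagent: Bystander: amber reagent bottle, 60 mm across, 130 mm high, loose on the bench; origin at the centre of its underside.
- cuvette_box: Bystander: blue cuvette box 90 x 60 x 35 mm, clear lid sheet, loose on the bench; origin at the centre of its underside.

How it is judged:
By the outcome, as a careful person would: the job done as asked, in the order asked, and still so for the second after the job is handed in, while the arm keeps its last pose, push and grip.
It also fails if it takes over 48 s, if anything falls off the work surface, if the arm or the gripper's body presses on something with over 40 N, if the wrist force passes 120 N, or if a joint passes its speed limit or range.

## Working session

There is one attempt and no reset: what is moved stays moved. The work goes in short steps, Python scripts to look and compute and a tool call to move; the robot and the scene stay as the last step left them, time stands still between calls to the robot, and variables do not carry over. Pictures are saved under pics/ and viewed, about 8 in all and at most 12, crops included, and the job is handed in when it is done.

Besides the shell and the picture viewer there is one more tool, called after "Call:" by a JSON object that holds its "fn" and its "kwargs". play_rows: Moves the arm, as the interface text tells. Its arguments: {"type":"object","properties":{"plan":{"type":"array","items":{"type":"array","items":{"type":"number"}}}},"required":["plan"]}

```bash
mkdir -p pics
cat > h.py <<'E'
from workcell import *
import numpy as np, cv2
from scipy.spatial.transform import Rotation as R
def snap(name,fn,box=None,s=1):
    p=camera(name); f=p["frame"][:,:,::-1]
    if box: f=f[box[1]:box[3],box[0]:box[2]]
    cv2.imwrite("pics/"+fn,cv2.resize(f,None,fx=s,fy=s)); return p
def world(p,u,v):
    d=float(p["depth"][v,u]); c=np.array([(u-p["cx"])/p["fx"]*d,-(v-p["cy"])/p["fy"]*d,-d,1])
    return (np.linalg.inv(p["camera_from_world"])@c)[:3]
def pix(p,w):
    c=p["camera_from_world"]@np.append(w,1); return (p["cx"]+p["fx"]*c[0]/-c[2], p["cy"]-p["fy"]*c[1]/-c[2])
E
python3 - <<'E'
from h import *
np.set_printoptions(precision=4,suppress=True)
o=get_obs(); print({k:np.round(v,3) for k,v in o.items()})
for c in("top","side"):
    p=snap(c,c+"0.png",None,1.4)
    for n in["photometer","lever_knob","tag_green","tag_blue","tag_white","mark","shutter_grip","shutter_pointer","vial","wash_bottle","flask","beaker","reagent","cuvette_box"]:
        r=pinpoint(n,p)[:2]; print(c,n,[(np.round(x["centre"],4),round(x["confidence"],2)) for x in r])
E
```

```text
{'clock': np.float64(0.0), 'joint_pos': array([1.129, 0.241, 0.004, 1.335, 0.   , 1.571]), 'joint_vel': array([-0.002, -0.   , -0.   , -0.001, -0.002, -0.001]), 'tau': array([  0.   , -37.231,  25.241,   0.017,  -0.   ,  -0.   ]), 'eef_pos': array([0.213, 0.451, 0.23 ]), 'tool_rot': array([ 0.154,  0.69 , -0.156,  0.69 ]), 'ft_force': array([0.738, 0.256, 0.746]), 'ft_torque': array([ 0.011, -0.037, -0.028]), 'grip_width': np.float64(0.085)}
top photometer [(array([0.6451, 0.0461, 0.0023]), 0.69)]
top lever_knob [(array([0.5917, 0.2064, 0.1523]), 0.68)]
top tag_green [(array([0.5454, 0.1728, 0.0685]), 0.51)]
top tag_blue [(array([0.5447, 0.1389, 0.0695]), 0.55)]
top tag_white [(array([0.5472, 0.1018, 0.069 ]), 0.62)]
top mark [(array([ 0.4677, -0.4604, -0.0001]), 0.52), (array([ 0.555 , -0.002 ,  0.0744]), 0.44)]
top shutter_grip [(array([ 0.6297, -0.0428,  0.1135]), 0.62)]
top shutter_pointer [(array([ 0.4289,  0.4174, -0.0007]), 0.65), (array([0.626 , 0.0051, 0.0781]), 0.49)]
top vial [(array([0.5528, 0.0544, 0.073 ]), 0.49)]
top wash_bottle [(array([0.5979, 0.404 , 0.0054]), 0.62)
[... 731 characters left out ...]
.51), (array([ 0.3059, -0.4113,  0.001 ]), 0.47)]
side mark [(array([0.6235, 0.0076, 0.0768]), 0.51), (array([0.5536, 0.0013, 0.0738]), 0.43)]
side shutter_grip [(array([ 0.6295, -0.044 ,  0.1126]), 0.77)]
side shutter_pointer [(array([0.6224, 0.007 , 0.0764]), 0.75)]
side vial [(array([0.5497, 0.0557, 0.0694]), 0.59)]
side wash_bottle [(array([0.601 , 0.4088, 0.001 ]), 0.66), (array([ 0.5811, -0.4192, -0.0021]), 0.33)]
side flask [(array([ 0.5801, -0.417 , -0.0041]), 0.62), (array([ 0.3067, -0.4115, -0.0008]), 0.25)]
side beaker [(array([ 0.4246,  0.4171, -0.0023]), 0.65)]
side reagent [(array([ 0.4655, -0.4542, -0.0022]), 0.79)]
side cuvette_box [(array([ 0.3016, -0.41  , -0.0002]), 0.71)]
```

View pics/top0.png

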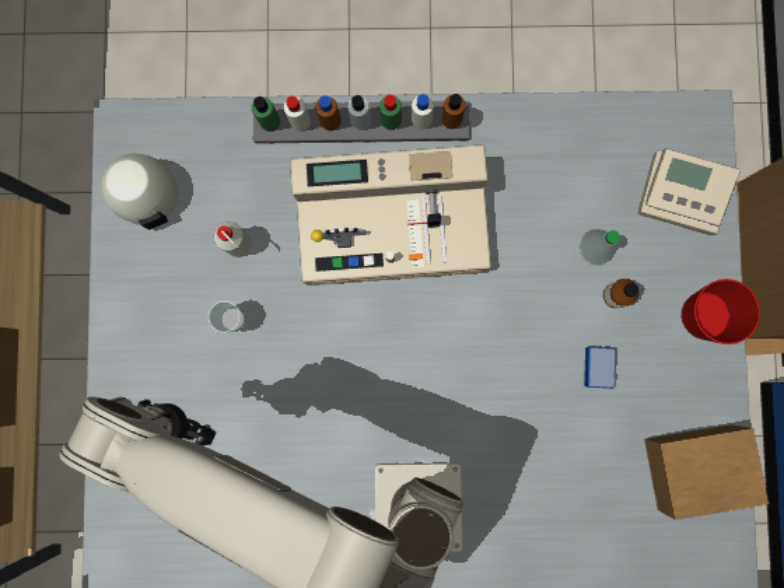

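View pics/side0.png

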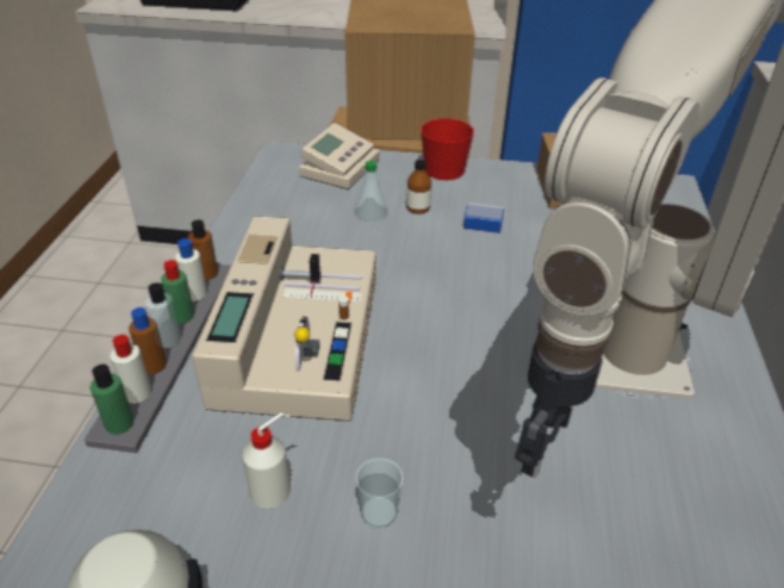

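The top view shows the photometer slightly yawed, knob at (317,236), green tag at (337,262), the one nearest to park (notch 0.4), and handle at (433,222). The vial is at (390,257) and the orange band at (415,257). Next I fit the photometer pose from all of these.

```bash
cat >> h.py <<'E'
LOC={"lever_knob":(-45,160.8),"tag_green":(-93,128),"tag_blue":(-93,92),"tag_white":(-93,59),"shutter_grip":(-20,-90),"shutter_pointer":(-20,-45),"photometer":(0,0)}
def fit(L,W):
    L=np.array(L);W=np.array(W);l=L-L.mean(0);w=W-W.mean(0)
    a=np.arctan2((l[:,0]*w[:,1]-l[:,1]*w[:,0]).sum(),(l*w).sum())
    M=np.array([[np.cos(a),-np.sin(a)],[np.sin(a),np.cos(a)]]); t=W.mean(0)-M@L.mean(0)
    return a,t,W-(L@M.T+t)
E
python3 - <<'E'
from h import *
np.set_printoptions(precision=4,suppress=True)
L=[];W=[];N=[]
for k in range(3):
  for c in("top","side"):
    p=camera(c)
    for n,l in LOC.items():
        for x in pinpoint(n,p):
            w=x["centre"]
            if 0.5<w[0]<0.7 and abs(w[1]-0.05-l[1]/1000)<.03 : L.append(np.array(l)/1000);W.append(w[:2]);N.append(c+n);break
a,t,r=fit(L,W);print(a,t)
for n in sorted(set(N)): print(n,r[[i for i in range(len(N)) if N[i]==n]].mean(0)*1000)
# side edges via depth: top camera points on deck height
p=camera("top");H,Wd=p["depth"].shape
u,v=np.meshgrid(np.arange(Wd),np.arange(H));d=p["depth"]
P=np.stack([(u-p["cx"])/p["fx"]*d,-(v-p["cy"])/p["fy"]*d,-d,np.ones_like(d)],-1)@np.linalg.inv(p["camera_from_world"]).T
hsv=cv2.cvtColor(p["frame"],cv2.COLOR_RGB2HSV)
m=((P[...,2]>.06)&(P[...,2]<.15)&(d>0)&(abs(P[...,0]-.65)<.16)&(abs(P[...,1]-.05)<.24))
print("fp",cv2.minAreaRect((P[m][:,:2]*1000).astype(np.float32)))
for n,lo,hi in(("green",(45,100,40),(80,255,255)),("blue",(100,120,60),(125,255,255)),("yellow",(20,150,100),(35,255,255)),("orange",(5,150,120),(19,255,255)),("red",(0,150,100),(4,255,255))):
    k=m&(cv2.inRange(hsv,lo,hi)>0); print(n,k.sum(),P[k][:,:3].mean(0), "range x",np.ptp(P[k][:,0]) if k.any() else 0)
print("h",p["camera_from_world"])
E
```

```text
0.05932526213069524 [0.6429 0.0501]
sidelever_knob [-1.3271  3.4158]
sidephotometer [ 3.1015 -1.6685]
sideshutter_grip [ 2.6135 -2.0077]
sideshutter_pointer [-0.8184  2.5715]
sidetag_blue [-1.6907  2.174 ]
sidetag_green [ 0.2771 -3.0626]
sidetag_white [-1.714  -2.7507]
toplever_knob [1.0729 0.3158]
topphotometer [-0.2485 -2.9685]
topshutter_grip [-0.6532 -0.3077]
topshutter_pointer [-1.2517  2.1048]
toptag_blue [-0.2907  2.9074]
toptag_green [ 2.8437 -0.6626]
toptag_white [-0.8806 -0.6173]
fp ((642.81494140625, 50.35029602050781), (263.7503967285156, 420.1652526855469), 3.572638511657715)
green 59 [0.5425 0.1725 0.0738] range x 0.022477313469323468
blue 54 [0.5447 0.1369 0.0739] range x 0.02262495743911863
yellow 0 [nan nan nan] range x 0
orange 36 [ 0.5543 -0.0014  0.0736] range x 0.011284991392766952
red 10 [ 0.6265 -0.0106  0.0818] range x 0.0018150064016545508
h [[-0.0127 -0.9999 -0.0041  0.0345]
 [ 0.9958 -0.013   0.0904 -0.4576]
 [-0.0904 -0.0029  0.9959 -1.6835]
 [ 0.      0.      0.      1.    ]]<stdin>:21: RuntimeWarning: Mean of empty slice.
  ret = um.true_divide(
```

```bash
cat >> h.py <<'E'
YAW=0.0605;C=np.array([.643,.050])
def w_of(l): 
    c,s=np.cos(YAW),np.sin(YAW); return np.array([c*l[0]-s*l[1]+C[0],s*l[0]+c*l[1]+C[1],l[2]])
def rep(target_local,from_pos=None):
    o=get_obs();q=R.from_quat(o["tool_rot"]);c,s=np.cos(YAW),np.sin(YAW)
    best=None
    for sg in(1,-1):
        y=sg*np.array([c,s,0]);x=np.array([0,0,-1.]);z=np.cross(x,y)
        T=R.from_matrix(np.stack([x,y,z],1)); rv=(q.inv()*T).as_rotvec()
        t=w_of(target_local)
        print(sg,"rotvec",np.round(rv,4),"shift now(mm)",np.round(q.inv().apply(t-o["eef_pos"])*1000,1),"shift after turn",np.round(T.inv().apply(t-o["eef_pos"])*1000,1))
    print("t",o["clock"],"eef",np.round(o["eef_pos"],4),"F",np.round(o["ft_force"],2),"w",round(float(o["grip_width"]),4),"q6",np.round(o["joint_pos"],3))
E
python3 -c "
from h import *
rep((-.045,.1608,.230))"
```

```text
1 rotvec [1.0685 0.     0.    ] shift now(mm) [  1.3 -60.6 443. ] shift after turn [  1.3 359.1 266.4]
-1 rotvec [-2.0731 -0.      0.    ] shift now(mm) [  1.3 -60.6 443. ] shift after turn [   1.3 -359.1 -266.4]
t 3.95 eef [0.2138 0.452  0.2313] F [ 0.02 -0.46  0.74] w 0.0853 q6 [ 1.129  0.241  0.005  1.335 -0.     1.571]
```

Call:
{"fn": "play_rows", "kwargs": {"plan": [[0,0,0,0.107,0,0,-1],[0,0,0,0.107,0,0,-1],[0,0,0,0.107,0,0,-1],[0,0,0,0.107,0,0,-1],[0,0,0,0.107,0,0,-1],[0,0,0,0.107,0,0,-1],[0,0,0,0.107,0,0,-1],[0,0,0,0.107,0,0,-1],[0,0,0,0.107,0,0,-1],[0,0,0,0.106,0,0,-1],[0,27.6,20.5,0,0,0,-1],[0,27.6,20.5,0,0,0,-1],[0,27.6,20.5,0,0,0,-1],[0,27.6,20.5,0,0,0,-1],[0,27.6,20.5,0,0,0,-1],[0,27.6,20.5,0,0,0,-1],[0,27.6,20.5,0,0,0,-1],[0,27.6,20.5,0,0,0,-1],[0,27.6,20.5,0,0,0,-1],[0,27.6,20.5,0,0,0,-1]]}}

```text
clock: 5.62
eef_pos: [0.5029, 0.2627, 0.2314]
tool_rot: [0.485, 0.515, -0.485, 0.515]
ft_force: [0.4, 1.3, -0.1]
grip_width: 0.0852
```

Call:
{"fn": "play_rows", "kwargs": {"plan": [[0,27.6,20.5,0,0,0,-1],[0,27.6,20.5,0,0,0,-1],[0,27.6,20.5,0,0,0,-0.4],[0,0,0,0,0,0,-0.4]]}}

```text
clock: 5.95
eef_pos: [0.5924, 0.2033, 0.2299]
tool_rot: [0.486, 0.512, -0.486, 0.514]
ft_force: [-1.2, -0.4, -0.0]
grip_width: 0.0638
```

```bash
python3 -c "
from h import *
rep((-.045,.1608,.135))
p=snap('side','s1.png',(130,120,340,320),3)
for n in ['lever_knob']: print(pinpoint(n,p))
rep((-.045,.1608,.135))"
```

```text
1 rotvec [-0.0067  0.002  -0.0015] shift now(mm) [94.9 -3.9 -4.9] shift after turn [94.9 -3.7 -4.7]
-1 rotvec [ 3.1349e+00 -2.3000e-03 -3.1000e-03] shift now(mm) [94.9 -3.9 -4.9] shift after turn [94.9  3.7  4.7]
t 5.95 eef [0.5924 0.2033 0.2299] F [-1.15 -0.38 -0.04] w 0.0638 q6 [ 0.332  0.5    0.38   1.45  -0.002  1.849]
[{'centre': [0.586, 0.2066, 0.1579], 'confidence': 0.7}]
1 rotvec [-0.0031  0.0001  0.0015] shift now(mm) [95.3  0.  -1.5] shift after turn [95.3 -0.1 -1.5]
-1 rotvec [ 3.1384e+00  2.3000e-03 -1.0000e-04] shift now(mm) [95.3  0.  -1.5] shift after turn [95.3  0.1  1.5]
t 6.05 eef [0.5886 0.2063 0.2303] F [-0.12 -0.84  0.52] w 0.0601 q6 [0.337 0.496 0.375 1.451 0.    1.85 ]
```

View pics/s1.png

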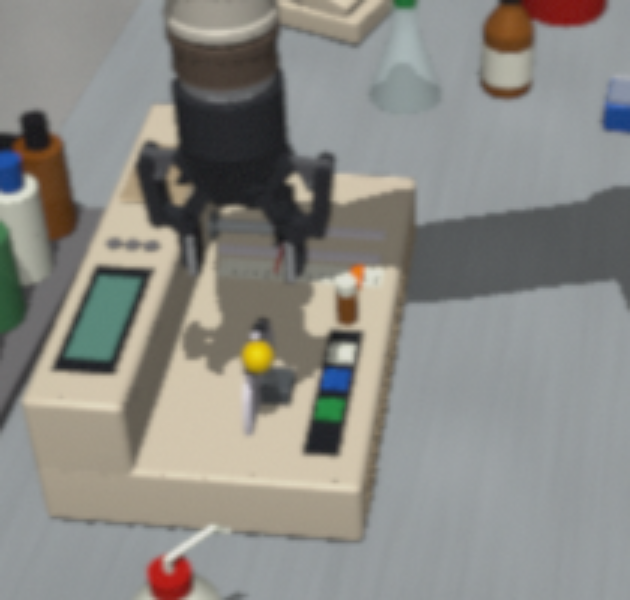

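Knob at crop (258,355), with the open fingers straddling it from above. Descend and pinch.

Call:
{"fn": "play_rows", "kwargs": {"plan": [[16,0,-1.5,0,0,0,-0.4],[16,0,0,0,0,0,-0.4],[16,0,0,0,0,0,-0.4],[16,0,0,0,0,0,-0.4],[16,0,0,0,0,0,-0.4],[15,0,0,0,0,0,-0.4],[0,0,0,0,0,0,-0.4],[0,0,0,0,0,0,1],[0,0,0,0,0,0,1],[0,0,0,0,0,0,1],[0,0,0,0,0,0,1],[0,0,0,0,0,0,1],[0,0,0,0,0,0,1]]}}

```text
clock: 7.13
eef_pos: [0.5878, 0.21, 0.1381]
tool_rot: [0.486, 0.515, -0.484, 0.515]
ft_force: [-4.9, 2.4, 6.3]
grip_width: 0.0227
```

```bash
python3 -c "
from h import *
rep((-.045,.1608,.135))
rep((-.045,.1279,.149))"
```

```text
1 rotvec [ 0.0002 -0.0022 -0.0014] shift now(mm) [3.1 0.4 2.3] shift after turn [3.1 0.4 2.3]
-1 rotvec [-3.1414e+00  2.2000e-03 -3.5000e-03] shift now(mm) [3.1 0.4 2.3] shift after turn [ 3.1 -0.4 -2.3]
t 7.1333 eef [0.5878 0.21   0.1381] F [-4.93  2.39  6.26] w 0.0227 q6 [0.342 0.535 0.197 1.231 0.002 1.852]
1 rotvec [ 0.0002 -0.0022 -0.0014] shift now(mm) [-10.9   0.4  35.1] shift after turn [-10.9   0.4  35.2]
-1 rotvec [-3.1414e+00  2.2000e-03 -3.5000e-03] shift now(mm) [-10.9   0.4  35.1] shift after turn [-10.9  -0.4 -35.2]
t 7.1333 eef [0.5878 0.21   0.1381] F [-4.93  2.39  6.26] w 0.0227 q6 [0.342 0.535 0.197 1.231 0.002 1.852]
```

Call:
{"fn": "play_rows", "kwargs": {"plan": [[0,0,0,0,0,0,1],[0,0,0,0,0,0,1]]}}

```text
clock: 7.3
eef_pos: [0.5878, 0.21, 0.1381]
tool_rot: [0.485, 0.515, -0.484, 0.515]
ft_force: [-4.0, 1.9, 6.3]
grip_width: 0.0228
```

```bash
python3 -c "
from h import *
p=snap('side','s2.png',(180,160,280,260),6)
print(pinpoint('lever_knob',p))
rep((-.045,.1279,.149))"
```

```text
[{'centre': [0.5855, 0.2095, 0.1585], 'confidence': 0.51}]
1 rotvec [ 0.0001 -0.0022 -0.0014] shift now(mm) [-11.    0.4  35.1] shift after turn [-10.9   0.4  35.1]
-1 rotvec [-3.1415e+00  2.1000e-03 -3.5000e-03] shift now(mm) [-11.    0.4  35.1] shift after turn [-10.9  -0.4 -35.1]
t 7.4 eef [0.5878 0.21   0.1381] F [-3.9   2.28  7.03] w 0.0227 q6 [0.342 0.535 0.197 1.231 0.002 1.852]
```

View pics/s2.png

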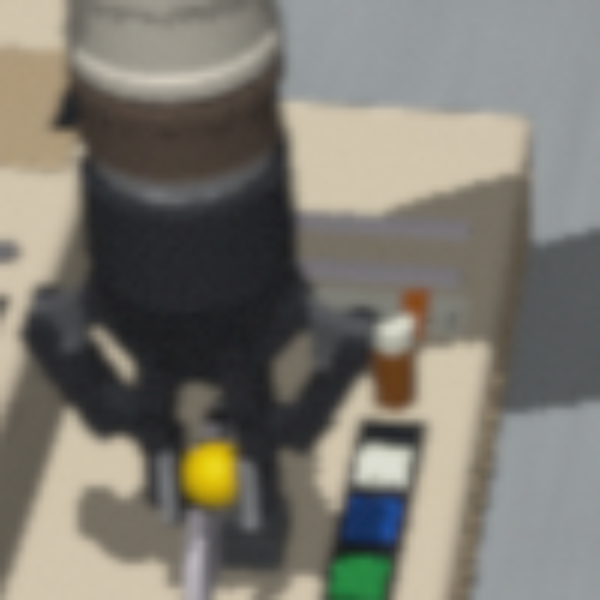

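The ball at crop (212,473) is held between the pads. I'll swing it along the arc.

Call:
{"fn": "play_rows", "kwargs": {"plan": [[-3.2,0,5.1,0,0,0,1],[-2.9,0,5.2,0,0,0,1],[-2.5,0,5.6,0,0,0,1],[-2.1,0,5.5,0,0,0,1],[-1.8,0,5.8,0,0,0,1],[-1.4,0,5.7,0,0,0,1],[0,0,0,0,0,0,1],[0,0,0,0,0,0,1]]}}

```text
clock: 8.07
eef_pos: [0.5902, 0.1745, 0.15]
tool_rot: [0.485, 0.514, -0.486, 0.515]
ft_force: [-0.1, -1.6, -1.1]
grip_width: -0.0002
```

```bash
python3 -c "
from h import *
rep((-.045,.1279,.149))
for c in('side','top'):
  p=camera(c)
  for n in('lever_knob','tag_green'):
    for x in pinpoint(n,p)[:1]:
      w=np.array(x['centre']);d=w[:2]-C;print(c,n,x['confidence'],np.round([np.cos(YAW)*d[0]+np.sin(YAW)*d[1],-np.sin(YAW)*d[0]+np.cos(YAW)*d[1],w[2]],4))
"
```

```text
1 rotvec [-0.0023  0.0017 -0.0001] shift now(mm) [ 1.   0.2 -0.4] shift after turn [ 1.   0.2 -0.4]
-1 rotvec [ 3.1393e+00 -1.0000e-04 -2.6000e-03] shift now(mm) [ 1.   0.2 -0.4] shift after turn [ 1.  -0.2  0.4]
t 8.0667 eef [0.5902 0.1745 0.15  ] F [-0.1  -1.6  -1.09] w -0.0002 q6 [ 0.288  0.512  0.191  1.25  -0.002  1.801]
side lever_knob 0.47 [-0.0462  0.1557  0.1627]
side tag_green 0.57 [-0.0906  0.1276  0.0718]
top tag_green 0.44 [-0.092  -0.0479  0.0735]
```

The knob slipped out because the pinch was too high on the ball. Open, rise and look.

Call:
{"fn": "play_rows", "kwargs": {"plan": [[-14,0,0,0,0,0,0.8],[-20,0,0,0,0,0,0],[-20,0,0,0,0,0,-0.4],[-15,0,0,0,0,0,-0.4],[0,0,0,0,0,0,-0.4]]}}

```text
clock: 8.78
eef_pos: [0.5919, 0.1777, 0.2237]
tool_rot: [0.487, 0.514, -0.482, 0.516]
ft_force: [0.4, -0.3, -0.2]
grip_width: 0.0567
```

```bash
cat >> h.py <<'E'
def loc(w):
    d=np.array(w[:2])-C;return np.round([np.cos(YAW)*d[0]+np.sin(YAW)*d[1],-np.sin(YAW)*d[0]+np.cos(YAW)*d[1],w[2]],4)
E
python3 -c "
from h import *
p=snap('side','s3.png',(170,190,290,290),5)
for k in range(2):
  for c in('side','top'):
    p=camera(c)
    for n in('lever_knob','vial'):
      for x in pinpoint(n,p)[:1]: print(c,n,x['confidence'],loc(x['centre']))
rep((-.045,.1608,.127))
"
```

```text
side lever_knob 0.71 [-0.0487  0.1583  0.1622]
side vial 0.55 [-0.0889  0.0105  0.07  ]
top vial 0.58 [-0.0904  0.0074  0.0712]
side lever_knob 0.61 [-0.047   0.156   0.1598]
side vial 0.55 [-0.0926  0.0104  0.0698]
top lever_knob 0.64 [-0.0206 -0.0418  0.0793]
top vial 0.69 [-0.017  -0.0444  0.079 ]
1 rotvec [-0.0006  0.      0.0004] shift now(mm) [ 92.    0.6 -31.7] shift after turn [ 92.    0.5 -31.7]
-1 rotvec [ 3.141e+00  6.000e-04 -1.000e-04] shift now(mm) [ 92.    0.6 -31.7] shift after turn [92.  -0.5 31.7]
t 9.4333 eef [0.5897 0.1761 0.219 ] F [0.56 0.07 0.71] w 0.0595 q6 [0.29  0.48  0.321 1.412 0.    1.801]
```

View pics/s3.png

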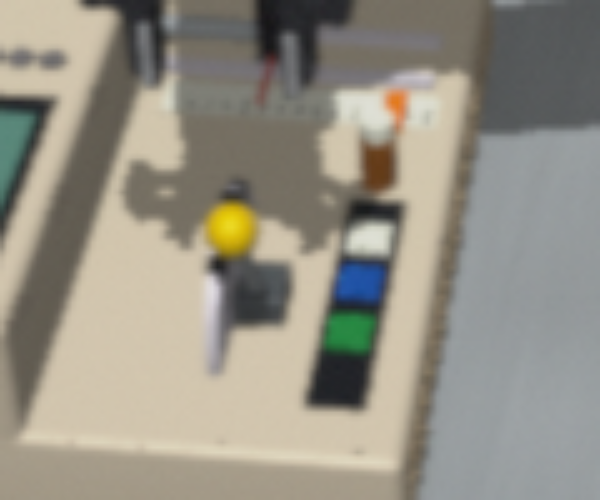

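Knob at crop (232,229): it moved only slightly, to y≈157 mm. Re-grip lower, from a narrower opening.

Call:
{"fn": "play_rows", "kwargs": {"plan": [[0,0,-14,0,0,0,0],[0,0,-14,0,0,0,0],[15,0,0,0,0,0,0],[15,0,0,0,0,0,0],[15,0,0,0,0,0,0],[15,0,0,0,0,0,0],[15,0,0,0,0,0,0],[15,0,0,0,0,0,0],[0,0,0,0,0,0,0],[0,0,0,0,0,0,1],[0,0,0,0,0,0,1],[0,0,0,0,0,0,1],[0,0,0,0,0,0,1],[0,0,0,0,0,0,1]]}}

```text
clock: 10.6
eef_pos: [0.588, 0.2047, 0.1299]
tool_rot: [0.485, 0.515, -0.484, 0.515]
ft_force: [-1.1, 1.3, -0.3]
grip_width: 0.0231
```

```bash
python3 -c "
from h import *
p=camera('side');print(loc(pinpoint('lever_knob',p)[0]['centre']), loc(get_obs()['eef_pos']))
rep((-.045,.1279,.1412))
"
```

```text
[-0.0484  0.1559  0.1621] [-0.0455  0.1577  0.1299]
1 rotvec [-0.0002 -0.0012 -0.0004] shift now(mm) [-11.4   0.5  29.8] shift after turn [-11.3   0.5  29.8]
-1 rotvec [ 3.1413e+00 -6.0000e-04  1.8000e-03] shift now(mm) [-11.4   0.5  29.8] shift after turn [-11.3  -0.5 -29.8]
t 10.7 eef [0.5881 0.2046 0.1299] F [-3.14  2.31  0.08] w 0.0228 q6 [3.340e-01 5.380e-01 1.810e-01 1.213e+00 1.000e-03 1.845e+00]
```

Call:
{"fn": "play_rows", "kwargs": {"plan": [[-2,0,3.4,0,0,0,1],[-1.8,0,3.5,0,0,0,1],[-1.7,0,3.5,0,0,0,1],[-1.5,0,3.6,0,0,0,1]]}}

```text
clock: 11.03
eef_pos: [0.5889, 0.1902, 0.1365]
tool_rot: [0.485, 0.515, -0.484, 0.515]
ft_force: [-1.2, 4.6, -1.2]
grip_width: 0.0232
```

Still held this time. Continue to the notch.

Call:
{"fn": "play_rows", "kwargs": {"plan": [[-1.4,0,3.7,0,0,0,1],[-1.2,0,3.7,0,0,0,1],[-1,0,3.8,0,0,0,1],[-0.9,0,3.9,0,0,0,1],[0,0,0,0,0,0,1],[0,0,0,0,0,0,1]]}}

```text
clock: 11.53
eef_pos: [0.59, 0.1742, 0.1411]
tool_rot: [0.485, 0.514, -0.485, 0.515]
ft_force: [-3.2, 1.0, 1.4]
grip_width: 0.0231
```

```bash
python3 -c "
from h import *
for k in range(2):
  p=camera('side');print(loc(pinpoint('lever_knob',p)[0]['centre']), loc(get_obs()['eef_pos']))
rep((-.045,.1279,.1412))
"
```

```text
[-0.0479  0.1312  0.1696] [-0.0454  0.1276  0.141 ]
[-0.0491  0.1295  0.172 ] [-0.0454  0.1278  0.141 ]
1 rotvec [-0.0003  0.0005 -0.0003] shift now(mm) [-0.2  0.4 -0.1] shift after turn [-0.2  0.4 -0.1]
-1 rotvec [ 3.1413e+00 -5.0000e-04 -8.0000e-04] shift now(mm) [-0.2  0.4 -0.1] shift after turn [-0.2 -0.4  0.1]
t 11.7333 eef [0.5899 0.1749 0.141 ] F [-2.07  0.83  2.52] w 0.0235 q6 [ 2.880e-01  5.170e-01  1.750e-01  1.229e+00 -1.000e-03  1.799e+00]
```

Call:
{"fn": "play_rows", "kwargs": {"plan": [[0,0,0,0,0,0,0.2],[0,0,0,0,0,0,0],[0,0,0,0,0,0,0],[-15,0,0,0,0,0,0],[-20,0,0,0,0,0,0],[-20,0,0,0,0,0,0],[-20,0,0,0,0,0,0],[0,30,0,0,0,0,0],[0,30,0,0,0,0,0],[0,0,0,0,0,0,0],[0,0,0,0,0,0,0]]}}

```text
clock: 12.65
eef_pos: [0.6507, 0.1782, 0.2136]
tool_rot: [0.484, 0.515, -0.486, 0.514]
ft_force: [-0.5, -0.6, -0.4]
grip_width: 0.0428
```

Run:
```python
from h import *
for k in range(2):
  p=snap('side','s4.png',(170,190,290,290),5)
  for n in('lever_knob','tag_green'):print(n,[loc(x['centre']) for x in pinpoint(n,p)[:2]])
hsv=cv2.cvtColor(p["frame"],cv2.COLOR_RGB2HSV)
for n,lo,hi in(("yellow",(20,150,100),(35,255,255)),("green",(45,100,40),(80,255,255))):
    k=cv2.inRange(hsv,lo,hi); k[:190]=0;k[290:]=0;k[:,:170]=0;k[:,290:]=0
    v,u=np.nonzero(k); print(n,len(u),u.mean(),v.mean(),"surf",loc(world(p,int(round(u.mean())),int(round(v.mean())))))
for th in(0,.3,.35,.4,.45,.5):
    a=.6-th; print(th,np.round(pix(p,w_of((-.045,.11+.09*np.sin(a),.08+.09*np.cos(a)))),2))
print("green exp",pix(p,w_of((-.093,.128,.075))))
o=get_obs();print(o["clock"],loc(o["eef_pos"]))
```

```text
lever_knob [array([-0.0466,  0.1299,  0.167 ])]
tag_green [array([-0.0923,  0.1259,  0.0689])]
lever_knob [array([-0.0465,  0.1306,  0.1696])]
tag_green [array([-0.0905,  0.0116,  0.0688]), array([-0.091 ,  0.1255,  0.0745])]
yellow 77 217.53246753246754 224.76623376623377 surf [-0.0471  0.137   0.1769]
green 80 239.4875 256.0375 surf [-0.091   0.1295  0.0741]
0 [215.85 239.11]
0.3 [217.45 228.38]
0.35 [217.75 226.76]
0.4 [218.07 225.21]
0.45 [218.39 223.72]
0.5 [218.72 222.31]
green exp (np.float64(239.8920192575625), np.float64(255.3603235773182))
12.95 [0.0139 0.128  0.2166]
```

View pics/s4.png

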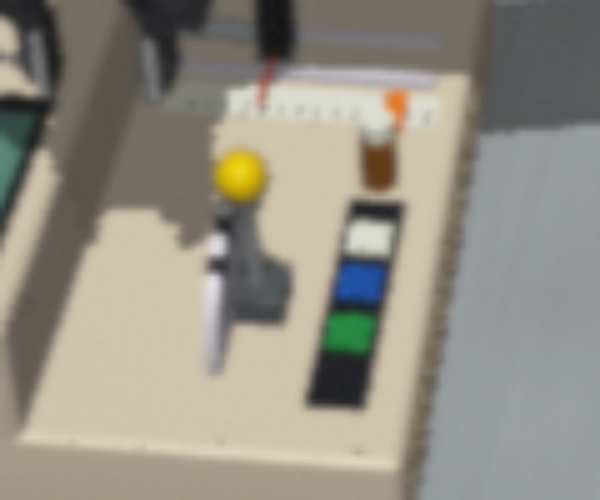

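Run:
```python
from h import *
cur=camera('side')
imgs={}
f=cv2.imread("pics/side0.png"); imgs["start"]=f
imgs["now"]=cv2.resize(cur["frame"][:,:,::-1],None,fx=1.4,fy=1.4)
for k,f in imgs.items():
    hsv=cv2.cvtColor(f,cv2.COLOR_BGR2HSV)
    for n,lo,hi in(("yellow",(18,90,60),(38,255,255)),("green",(45,100,40),(80,255,255)),("blue",(100,120,60),(125,255,255))):
        m=cv2.inRange(hsv,lo,hi); b=np.zeros_like(m);b[280:400,260:400]=1;m*=b
        c,l,st,ce=cv2.connectedComponentsWithStats(m);i=1+st[1:,4].argmax()
        print(k,n,st[i],(ce[i]+.5)/1.4-.5)
```

```text
start yellow [294 326  16  17 209] [215.41079973 238.52426521]
start green [329 353  14  13 157] [239.56141947 256.06733394]
start blue [332 339  14  13 146] [241.58414873 246.2074364 ]
now yellow [297 307  16  16 200] [217.45357143 224.64285714]
now green [329 353  14  13 157] [239.56141947 256.06733394]
now blue [332 339  14  13 146] [241.54990215 246.26125245]
```

The knob's pixel row shifted −13.9 since the start, and a travel of 0.40 predicts −13.9, so the lever is in the green notch and released. Now the handle.

Call:
{"fn": "play_rows", "kwargs": {"plan": [[0,-4.2,27.3,0,0,0,-0.1],[0,-4.2,27.3,0,0,0,-0.1],[0,-4.2,27.3,0,0,0,-0.1],[0,-4.2,27.3,0,0,0,-0.1],[0,-4.2,27.3,0,0,0,-0.1],[0,-4.2,27.3,0,0,0,-0.1],[0,-4.2,27.3,0,0,0,-0.1],[0,-4.4,26.9,0,0,0,-0.1],[0,0,0,0,0,0,-0.1],[0,0,0,0,0,0,-0.1],[0,0,0,0,0,0,-0.1]]}}

```text
clock: 13.92
eef_pos: [0.629, -0.0407, 0.2162]
tool_rot: [0.485, 0.515, -0.485, 0.515]
ft_force: [0.1, 0.2, 0.0]
grip_width: 0.0469
```

```bash
python3 -c "
from h import *
p=snap('side','s5.png',(170,130,290,250),5)
for n in('shutter_grip','shutter_pointer','mark'):print(n,[(loc(x['centre']),x['confidence']) for x in pinpoint(n,p)[:2]])
rep((-.020,-.090,.099)); print(loc(get_obs()['eef_pos']))
"
```

```text
shutter_grip [(array([-0.0172, -0.09  ,  0.1128]), 0.73)]
shutter_pointer [(array([-0.0232, -0.0439,  0.0768]), 0.79), (array([-0.092 ,  0.0114,  0.0693]), 0.16)]
mark [(array([-0.0909, -0.0403,  0.0737]), 0.35)]
1 rotvec [ 0.0014 -0.0001 -0.0001] shift now(mm) [116.8  -0.8   1.3] shift after turn [116.8  -0.8   1.3]
-1 rotvec [-3.1402e+00  2.0000e-04 -2.0000e-04] shift now(mm) [116.8  -0.8   1.3] shift after turn [116.8   0.8  -1.3]
t 14.1167 eef [ 0.6292 -0.0397  0.2158] F [-0.48  0.24 -1.06] w 0.0469 q6 [-0.063  0.513  0.365  1.423  0.     1.446]
[-0.0192 -0.0887  0.2158]
```

View pics/s5.png

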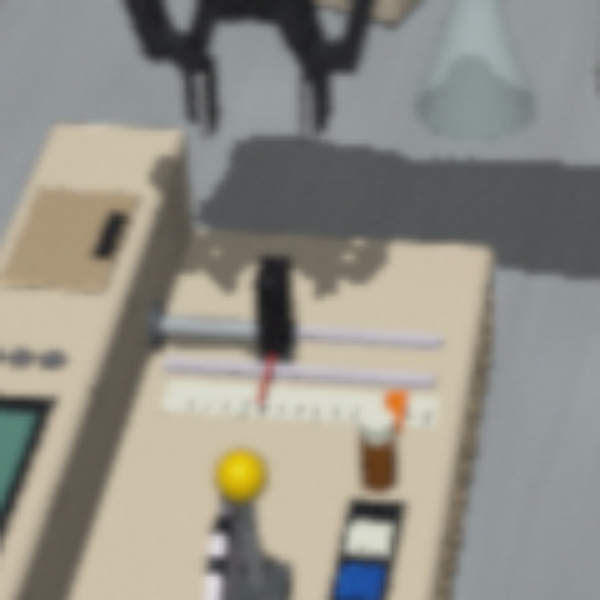

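The paddle top is at crop (274,262), pointer tip at (262,400), band at (397,405), and the fingers are above the paddle. Descend 117 mm and grip.

Call:
{"fn": "play_rows", "kwargs": {"plan": [[20,-0.8,1.3,0,0,0,-0.1],[20,0,0,0,0,0,-0.1],[20,0,0,0,0,0,-0.1],[20,0,0,0,0,0,-0.1],[20,0,0,0,0,0,-0.1],[17,0,0,0,0,0,-0.1],[0,0,0,0,0,0,-0.1],[0,0,0,0,0,0,1],[0,0,0,0,0,0,1],[0,0,0,0,0,0,1],[0,0,0,0,0,0,1],[0,0,0,0,0,0,1],[0,0,0,0,0,0,1]]}}

```text
clock: 15.2
eef_pos: [0.6283, -0.0419, 0.1003]
tool_rot: [0.485, 0.515, -0.484, 0.515]
ft_force: [-5.0, 2.4, 6.3]
grip_width: 0.0173
```

Call:
{"fn": "play_rows", "kwargs": {"plan": [[0,-6,0,0,0,0,1],[0,-6,0,0,0,0,1],[0,-6,0,0,0,0,1],[0,-6,0,0,0,0,1],[0,-6,0,0,0,0,1],[0,-6,0,0,0,0,1],[0,-6,0,0,0,0,1],[0,-6,0,0,0,0,1],[0,-6,0,0,0,0,1],[0,-6,0,0,0,0,1],[0,-6,0,0,0,0,1],[0,-5,0,0,0,0,1],[0,0,0,0,0,0,1],[0,0,0,0,0,0,1],[0,0,0,0,0,0,1]]}}

```text
clock: 16.45
eef_pos: [0.5608, -0.0461, 0.1003]
tool_rot: [0.487, 0.513, -0.483, 0.517]
ft_force: [6.0, 1.8, 1.0]
grip_width: 0.0176
```

Run:
```python
from h import *
print(loc(get_obs()['eef_pos']))
p=snap('side','s6.png',(200,170,280,240),8)
for n in('shutter_grip','shutter_pointer','mark','vial','lever_knob'):print(n,[(loc(x['centre']),x['confidence']) for x in pinpoint(n,p)[:2]])
hsv=cv2.cvtColor(p["frame"],cv2.COLOR_RGB2HSV)
```

```text
[-0.0879 -0.091   0.1003]
shutter_grip [(array([-0.0878, -0.0899,  0.1148]), 0.56), (array([-0.0961,  0.0557,  0.0704]), 0.37)]
shutter_pointer [(array([-0.0892, -0.0421,  0.0767]), 0.57)]
mark [(array([-0.0955, -0.045 ,  0.0728]), 0.42)]
vial [(array([-0.0931,  0.0108,  0.0664]), 0.43)]
lever_knob [(array([-0.0837, -0.0914,  0.1121]), 0.48), (array([-0.047 ,  0.1325,  0.1698]), 0.46)]
```

View pics/s6.png

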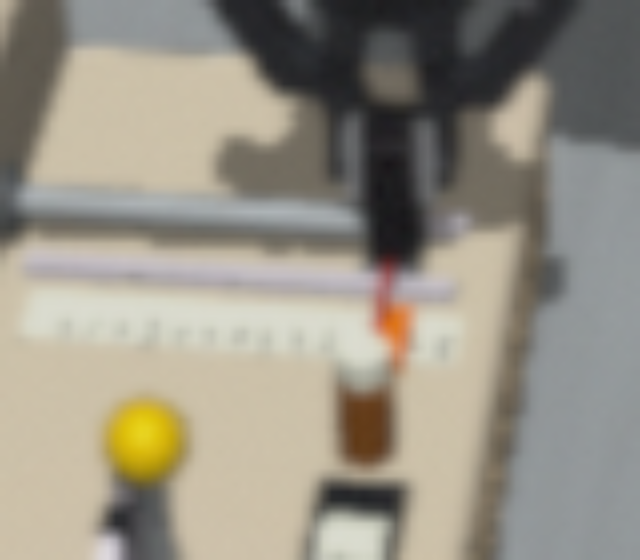

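The pointer at crop (380,320) is at the near-housing edge of the band, whose centre is at about (396,322), so I pull about 4.5 mm more.

Call:
{"fn": "play_rows", "kwargs": {"plan": [[0,-2.2,0,0,0,0,1],[0,-2.3,0,0,0,0,1],[0,0,0,0,0,0,1],[0,0,0,0,0,0,1],[0,0,0,0,0,0,1]]}}

```text
clock: 17.17
eef_pos: [0.5565, -0.0464, 0.1003]
tool_rot: [0.487, 0.513, -0.482, 0.517]
ft_force: [7.0, 2.8, 1.3]
grip_width: 0.0173
```

Run:
```python
from h import *
print(loc(get_obs()['eef_pos']))
p=snap('side','s7.png',(200,170,280,240),8)
for k in range(2):
  for n in('shutter_grip','shutter_pointer','mark'):print(n,[(loc(x['centre']),x['confidence']) for x in pinpoint(n,p)[:1]])
  p=camera('side')
for x in(-.0856,-.0916,-.0976): print('band x',x,'crop',[(np.array(pix(p,w_of((x,yy,.074))))-[200,170])*8 for yy in(-.06,-.03)])
print('pointer tip',(np.array(pix(p,w_of((-.0916,-.045,.080))))-[200,170])*8)
```

```text
[-0.0922 -0.091   0.1003]
shutter_grip [(array([-0.0912, -0.0914,  0.1101]), 0.67)]
shutter_pointer [(array([-0.0945, -0.0416,  0.0755]), 0.78)]
mark [(array([-0.0461,  0.13  ,  0.1736]), 0.73)]
shutter_grip []
shutter_pointer [(array([-0.0931, -0.0437,  0.0773]), 0.83)]
mark [(array([-0.0931, -0.0425,  0.0709]), 0.58)]
band x -0.0856 crop [array([378.99701588, 300.26105078]), array([366.85615584, 355.8553076 ])]
band x -0.0916 crop [array([396.37332682, 301.40367339]), array([384.5290431 , 357.03374089])]
band x -0.0976 crop [array([413.7595203 , 302.54694584]), array([402.2121552 , 358.21285597])]
pointer tip [390.0577924  315.26756035]
```

View pics/s7.png

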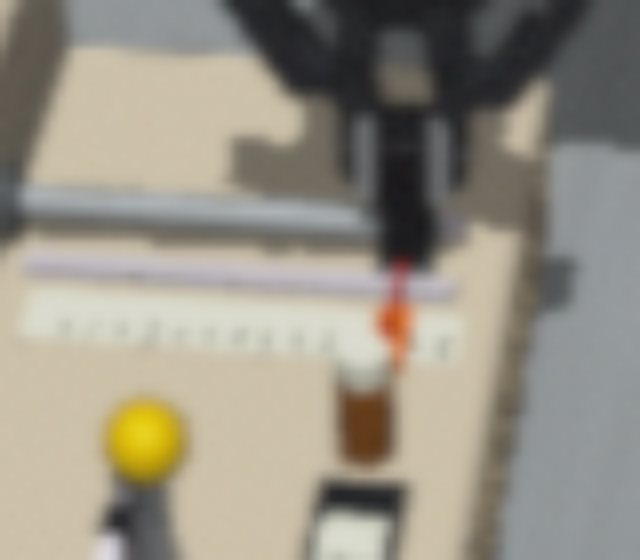

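The pointer at crop (394,320) stands over the middle of the band (378–410). The handle is held and the lever is unchanged.

```bash
python3 -c "
from h import *
o=get_obs();print(o['clock'],loc(o['eef_pos']),o['grip_width'],o['ft_force']);print(job_done())"
```

```text
17.6167 [-0.0921 -0.091   0.1003] 0.017260541116324957 [5.8716941  2.87485462 0.81917608]
the job is handed in; nothing more can be done
None
```

The photometer is set for a reading and the job is handed in, at 17.6 s of the 48 s allowed. The hand-in call reports no verdict.

- **Lever:** It now sits by itself at the green tag, notch 0.4. The first pinch was too high on the knob and slipped off, nudging the lever slightly. The second pinch, lower on the knob, held through the swing. After release the knob had moved 13.9 pixel rows since the start, which matches the 13.9 predicted for a travel of 0.4. The pose network put the knob 2–4 mm to the +y side of the tag, within its error.
- **Shutter:** The gripper still holds the handle, pulled out about 72 mm. The last picture shows the red pointer over the middle of the orange band. The gripper is at x = −92.1 mm and the band centre at about −92 mm in the photometer's frame. The hold was steady, with the gripper still closed on the paddle (17 mm opening) and a pull of about 6–7 N.
- **Bystanders:** The vial and flask looked undisturbed in the side views. I did not re-measure the other bottles and boxes, but the arm's path stayed clear of them.
- **Check that disagreed:** One reading of the orange band by the network landed on the knob instead, and I ignored it because the next reading and the picture agreed with each other.

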